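# Weigh two cavity filters and present the heavier at the free berth

## Robot

A 6-joint arm with a two-finger parallel gripper is mounted at the origin on the work surface. World frame = base frame: x ahead of the robot, y to its left, z up, the work surface at z = 0. Lengths are in mm, angles in rad, forces in N, time in s.
With the tool pointing down it reaches from about 350 to 775 mm from the base axis. Payload 7.3 kg.
Tool frame: the origin (TCP) lies at the very end of the fingers, on their centre line; the grasp point (between the pads) lies behind it (bot.grip_point_offset is the z of the grasp point in the tool frame, in mm); z points along the fingers, y is the line along which they close (so a half turn about z gives the same grasp; the last joint's range is limited). The gripper opens to 92 mm and grips with 3 to 60 N. Pads are 19 mm wide; open, the fingers measure 130 mm over their backs; the gripper's body (75 mm by 190 mm) begins 47 mm behind the grasp point.
Start: joints at [1.05, 0.342, 1.524, -0, 1.275, -0.146], TCP at [192.182, 488.58, 226.741] pointing down, gripper open.
Joint ranges: [-2.53, 2.53], [-0.77, 2.02], [0.04, 2.7], [-1, 4.14], [0.28, 2.66], [-3.11, 3.11]. Speed limits (rad/s): [2.57, 2.57, 3.14, 3.14, 3.14, 3.14].

## Interface

Orientations are given as [roll, pitch, yaw] about the fixed x, y, z axes, in that order (R = Rz(yaw) Ry(pitch) Rx(roll)).
In Python, from plant import bot gives the robot as it stands. The module is installed in compiled form; this text tells all that it offers.
- The arm moves only by the shell command python3 -m crank 'ROWS'. ROWS is JSON, a list that holds one entry, the list of rows, each a list of 5 numbers: the opening, from 0 (shut) to 1 (fully open), then the shift along the tool's x, y, z in cm, then the turn about the tool's z in degrees. In form: [[[claw, x, y, z, turn], ...]]. A call has exactly 10 rows; each row is the pose to reach, as a shift and turn from the pose commanded when the call began, along the tool's axes at that moment; what a row does not reach only later rows make up. A row lasts 1/10 s, in which the tool goes at most 50 mm and 8.59 degrees, less where a joint would pass 70% of its speed; a pose out of reach is approached as far as the arm can. A call with a gripper value outside its range is refused whole. The fingers move at their own pace and stop on an object; the grip force is fixed at half the most. Time passes only in rows, so rows that repeat a pose let the fingers close, or fill a call up. It gives the time, the measured TCP pose, the force, the opening and the grip force at its end, in the units of the state.
- bot.get_obs(): the state, without advancing time (a new reading comes with each control period).
- bot.capture(name): name is "side" or "top"; returns (picture, depth): 480x640x3 uint8, red, green, blue; 480x640 float32, mm along the optical axis (not along the pixel's ray), 0 where there is no reading.
- bot.calibration(name): a dict with "vertical_fov" (degrees; the focal length in pixels is half the picture's height over the tangent of half this angle, whatever the lens; pixels are square), "cx", "cy" (the principal point, pixels), "D" ([k1, k2, p1, p2, k3] as OpenCV has them; the pictures are not rectified), "rvec" (rotation vector, rad) and "tvec" (3), from world to camera coordinates, as OpenCV has them. Camera axes: x right, y down, z forward; pixel columns grow to the right and rows downward; lengths in mm; the calibration is good to about 2 mm. A picture is of the moment at which its call begins. calibration takes no time and is no camera call.
- bot.close_job(): hands the job in; it is judged then, once.
The state is a dict: "time": time; "joint_positions": joint angles; "dq": joint speeds; "tau": joint torques, N m; "tool_pos": TCP position; "tcp_rot": TCP orientation; "contact_force": force on the tool from outside, world axes, zero at the start; "moment": the same for the moment, N m; "grip_width": finger opening in mm; "finger_force": force on a finger pad.
Only numpy, scipy, OpenCV 4.12 (cv2) and the standard library are available. Lean on these libraries where they do the work, as an engineer would, in place of code of your own. Each camera call takes 0.05 s, during which the arm holds its last target. There are 200 camera calls.

## Task

One of the two look-alike filters on the carrier's pads is a hollow dummy: lift the left one (as the robot sees it) about 10 cm and hold it still for a second to feel its weight, set it back on its pad without dropping it, then do the same lift with the right one. Present the heavier of the two: hold it level and still, about 10 cm above the berth that is not occupied by the finned load, centred and lengthwise in line with that berth, and finish there still holding it, with the lighter filter standing back on its own pad. Leave the load and the other things on the bench where they are.

Things in the scene. Friction and masses are not known exactly. Their poses are not given: they have to be found in the camera images.
- filter_1: one of two look-alike cavity filters: gold metal box 76 (x) x 44 (y) x 38 (z) mm, a steel connector (16 mm round) standing out 20 mm from each 44 mm end, tuning screws to 6 mm high on top. Origin: centre of underside; x along the length. Stands on either pad, x roughly along the pad's x. Each weighs 0.2 to 0.8 kg, differing by at least 0.15 kg; only weight tells them apart. Grip by the long sides
- filter_2: one of two look-alike cavity filters: gold metal box 76 (x) x 44 (y) x 38 (z) mm, a steel connector (16 mm round) standing out 20 mm from each 44 mm end, tuning screws to 6 mm high on top. Origin: centre of underside; x along the length. Stands on either pad, x roughly along the pad's x. Each weighs 0.2 to 0.8 kg, differing by at least 0.15 kg; only weight tells them apart. Grip by the long sides
- pad_left (a point): centre of the top of the left (+y side, robot's left) of two black rubber pads, 84 (x) x 54 (y) mm, top 16 mm above the table, on a fixed carrier, an aluminium plate 150 x 270 x 6 mm. Axes: the carrier's; y points from right pad to left pad, 130 mm apart; the carrier is turned at most 0.35 rad
- pad_right (a point): centre of the top of the right black rubber pad (on the robot's right, -y side) of the same carrier; same size, height and axes as pad_left
- carrier: the fixed aluminium carrier plate with the two pads, 150 (x) x 270 (y) x 6 mm. Origin: centre of the underside, on the table; pad centres at y = +65 mm (left) and -65 mm (right)
- berth_1: one of two identical fixed steel berths: a dark plate 110 (x) x 80 (y) x 12 (z) mm with a bright guide rail along each long side, rails 6 mm high (tops at 18 mm), 64 mm apart. Origin: centre of the underside, on the table; x along the length. One of the two berths, which one varies, is occupied by the finned load; the other is free
- berth_2: one of two identical fixed steel berths: a dark plate 110 (x) x 80 (y) x 12 (z) mm with a bright guide rail along each long side, rails 6 mm high (tops at 18 mm), 64 mm apart. Origin: centre of the underside, on the table; x along the length. One of the two berths, which one varies, is occupied by the finned load; the other is free
- load: finned aluminium dummy load, 56 x 46 x 50 mm high with a short connector at one end, standing in one of the two berths (its top 62 mm above the table). Origin: centre of its underside. Not to be moved
- amp: small orange amplifier box 56 x 46 x 22 mm with a thin brass connector at each end, beyond the work. Origin: centre of the underside. Not to be moved
- adapter: round steel coaxial adapter standing upright, 21 mm diameter, 44 mm high, beyond the work. Origin: centre of the underside. Not to be moved
- wrench: steel open-end wrench 150 mm long lying on the bench beyond the work. Origin: under its middle. Not to be moved
Mind the look-alikes: they are no part of the job. What is shaped like the filter_2 but black is not meant.

How it is judged:
By the outcome, as a careful person would: the job done as asked, in the order asked, and still so for the second after the job is handed in, while the arm keeps its last pose, push and grip.
It also fails if it takes over 72 s, if anything falls off the work surface, if the arm or the gripper's body presses on something with over 40 N, if the wrist force passes 120 N, or if a joint passes its speed limit or range.

## Working session

There is one attempt and no reset: what is moved stays moved. The work goes in short steps, Python scripts to look and compute and a shell command to move; the robot and the scene stay as the last step left them, time stands still between calls to the robot, and variables do not carry over. Pictures are saved under pics/ and viewed, at most 10 in all, crops included, and the job is handed in when it is done.

```bash
mkdir -p pics; cat > h.py <<'E'
import numpy as np,cv2
from plant import bot
def cam(n):
    c=bot.calibration(n);f=240/np.tan(np.radians(c["vertical_fov"])/2)
    K=np.array([[f,0,c["cx"]],[0,f,c["cy"]],[0,0,1.]]);R=cv2.Rodrigues(np.array(c["rvec"],float))[0]
    return K,np.array(c["D"],float),R,np.array(c["tvec"],float).ravel()
def ray(n,uv):
    K,D,R,t=cam(n);p=cv2.undistortPoints(np.array(uv,float).reshape(-1,1,2),K,D).reshape(-1,2)
    d=np.c_[p,np.ones(len(p))]
    return -R.T@t,d@R   # origin, dirs (depth-scaled)
def at_z(n,uv,z):
    o,d=ray(n,uv);return o+d*((z-o[2])/d[:,2])[:,None]
def cloud(n,dep):
    v,u=np.mgrid[0:480,0:640];o,d=ray(n,np.c_[u.ravel(),v.ravel()])
    return (o+d*dep.reshape(-1,1)).reshape(480,640,3)
E
python3 - <<'E'
from h import *
for n in("top","side"):
    im,d=bot.capture(n);cv2.imwrite(f"pics/{n}0.png",im[...,::-1]);np.savez(f"{n}0.npz",im=im,d=d)
    print(n,-cam(n)[2].T@cam(n)[3],(d>0).mean())
o=bot.get_obs();print(o);print(bot.grip_point_offset)
E
```

```text
top [ 380.91644581   17.79376469 1009.49893394] 0.9960709635416667
side [443.60330421 661.12662006 590.30263854] 0.9958723958333333
{'time': 0.1, 'joint_positions': array([ 1.05001347e+00,  3.42616614e-01,  1.52488870e+00, -2.27421160e-05,
        1.27540373e+00, -1.45984021e-01]), 'dq': array([ 4.85192772e-04, -6.01426019e-05, -4.09120065e-03,  1.58239491e-04,
       -8.85191488e-04, -1.19318667e-05]), 'tau': array([ 5.18627203e-04, -4.32007778e+01, -2.44691348e+01,  7.18602701e-02,
        5.26497304e-02, -3.89400998e-05]), 'tool_pos': array([191.99657714, 488.2566287 , 226.14481752]), 'tcp_rot': array([-3.14028710e+00, -1.69973428e-04,  2.76680034e+00]), 'contact_force': array([ 0.69228793, -0.54117451,  0.20719833]), 'moment': array([-0.02942833,  0.004226  ,  0.02696691]), 'finger_force': 0.0, 'grip_width': 91.95887230979173}
-18.8
```

View pics/top0.png

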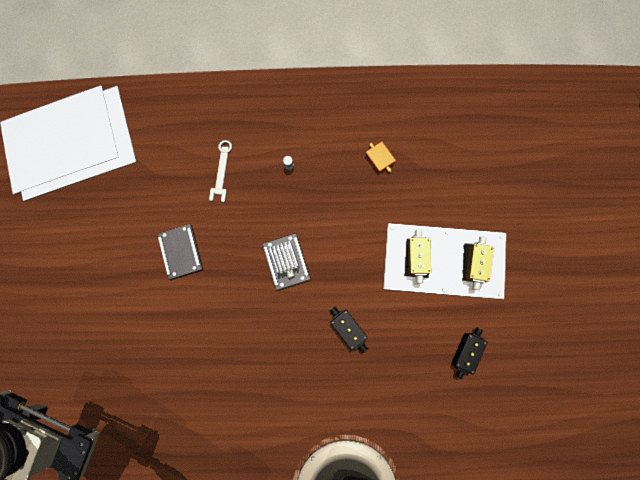

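View pics/side0.png

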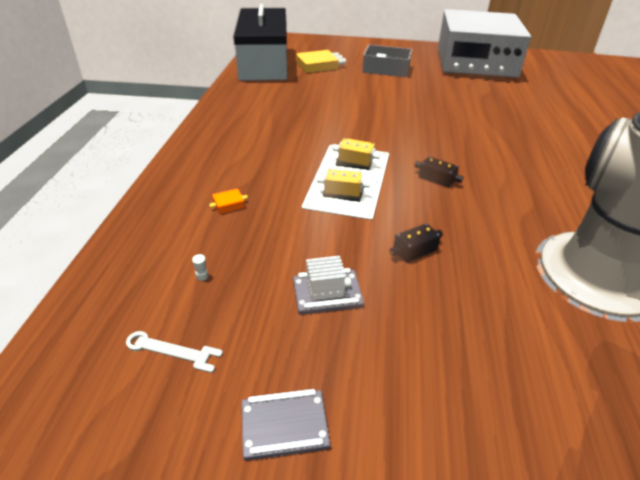

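The top view shows the gold filters at (420,257) left and (480,263) right. The free berth is at (180,251), the load sits in the berth at (286,262), and the black decoys are at (349,331) and (470,353). The side view agrees: filters at (344,184) and (356,153), free berth at (285,422).

```bash
python3 - <<'E'
from h import *
def rect(P):
    (c,s,a)=cv2.minAreaRect(P[:,:2].astype(np.float32)); b=cv2.boxPoints((c,s,a))
    e=b[1]-b[0];g=b[2]-b[1];l=e if np.hypot(*e)>np.hypot(*g) else g
    an=np.arctan2(l[1],l[0]);an=(an+np.pi/2)%np.pi-np.pi/2
    return np.round(c,1),np.round(sorted(s),1),"yaw",round(np.degrees(an),1)
for n in("top","side"):
    z=np.load(n+"0.npz");im=z["im"];C=cloud(n,z["d"])
    hsv=cv2.cvtColor(im,cv2.COLOR_RGB2HSV)
    gold=(cv2.inRange(hsv,(18,90,90),(35,255,255))>0)
    x,y,h=C[...,0],C[...,1],C[...,2]
    tab=(abs(x-380)<15)&(abs(y-150)<200);print(n,"table z",np.median(h[tab]))
    box=dict(top=[(395,440,225,290),(458,500,230,295)],side=[(318,372,165,205),(332,382,135,168)])[n]
    for u0,u1,v0,v1 in box:
        w=np.zeros((480,640),bool);w[v0:v1,u0:u1]=1
        G=w&gold;zz=np.percentile(h[G],[50,80,95]);m=w&gold&(h>np.median(h[G&(h>45)])-4)
        print(n,"gold n",m.sum(),"z",zz.round(1),rect(C[m]),"med top z",np.median(h[m]))
    # white carrier plate
    w=(hsv[...,1]<40)&(hsv[...,2]>180)&(abs(x-445)<150)&(y<-40)&(y>-420)&(h<15)
    w=cv2.morphologyEx(w.astype(np.uint8),cv2.MORPH_OPEN,np.ones((3,3)))>0
    print(n,"carrier",rect(C[w]),np.median(h[w]))
    u0,u1,v0,v1=dict(top=(150,212,215,288),side=(232,338,380,465))[n]
    q=np.zeros((480,640),bool);q[v0:v1,u0:u1]=1
    wood=(hsv[...,1]>120)
    q&=~wood;q=cv2.morphologyEx(q.astype(np.uint8),cv2.MORPH_OPEN,np.ones((3,3)))>0
    print(n,"berth",rect(C[q]),np.percentile(h[q],[10,50,95]).round(1))
    r=q&(h>15)if 0 else q&(hsv[...,2]>170)
    print(n,"rails",rect(C[r]),np.median(h[r]))
E
python3 - <<'E'
import cv2
import numpy as np
a=cv2.imread('pics/top0.png')
cv2.imwrite('pics/c1.png',np.hstack([cv2.resize(a[215:310,375:515],None,fx=3.5,fy=3.5,interpolation=2),cv2.resize(a[215:310,145:225],None,fx=3.5,fy=3.5,interpolation=2)]))
E
```

```text
top table z 1.2375027127947078
top gold n 351 z [53.7 55.2 57.2] (array([463.5, -83. ]), array([ 81.7, 247.4]), 'yaw', np.float32(-68.9)) med top z 53.687038594397904
top gold n 617 z [53.7 55.1 56.8] (array([ 453.8, -152. ]), array([ 83. , 360.2]), 'yaw', np.float32(-79.7)) med top z 53.766720872454584
top carrier (array([ 489.7, -235.8]), array([150.6, 271.5]), 'yaw', np.float32(84.1)) 5.60461654619337
top berth (array([490. , 216.5]), array([129.9, 434.4]), 'yaw', np.float32(77.9)) [ 9.3 11.9 17.8]
top rails (array([521.2, 370.3]), array([ 83.1, 102.5]), 'yaw', np.float32(16.1)) 16.263049701933596
side table z 1.1677664016324343
side gold n 352 z [46.3 55.3 56.6] (array([471. , 237.3]), array([ 73.4, 849.5]), 'yaw', np.float32(-86.0)) med top z 55.16527741342236
side gold n 325 z [45.3 54.1 56.2] (array([481.2, 168.1]), array([ 79.9, 985.6]), 'yaw', np.float32(89.7)) med top z 53.98101372790677
side carrier (array([ 490.5, -239.9]), array([153.7, 287.5]), 'yaw', np.float32(84.1)) 7.155273543792646
side berth (array([488.6, 489.8]), array([113.7, 354.2]), 'yaw', np.float32(-74.2)) [11.1 13.2 19.5]
side rails (array([488. , 489.5]), array([107.1, 354.3]), 'yaw', np.float32(-73.3)) 13.345545363692054
```

View pics/c1.png

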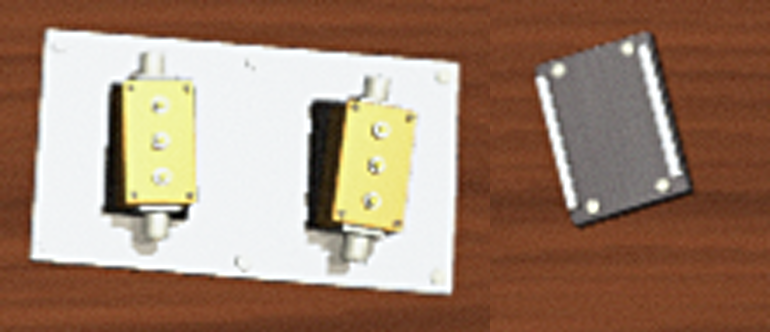

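The crop shows both filters on their pads, turned by only a few degrees, and the berth empty with its rails along its length. Depth holes spoiled the rectangles, so I'll redo them from mask contours projected onto the measured heights.

```bash
python3 - <<'E'
from h import *
def rect(P):
    (c,s,a)=cv2.minAreaRect(P[:,:2].astype(np.float32)); b=cv2.boxPoints((c,s,a))
    e=b[1]-b[0];g=b[2]-b[1];l=e if np.hypot(*e)>np.hypot(*g) else g
    an=np.arctan2(l[1],l[0]);an=(an+np.pi/2)%np.pi-np.pi/2
    return np.round(c,1),np.round(sorted(s),1),"yaw",round(float(np.degrees(an)),1)
def big(m):
    n,l,s,_=cv2.connectedComponentsWithStats(m.astype(np.uint8));return l==1+s[1:,4].argmax()
def uv(m): v,u=np.nonzero(m);return np.c_[u,v]
for n in("top","side"):
    z=np.load(n+"0.npz");im=z["im"];d=z["d"];C=cloud(n,d)
    hsv=cv2.cvtColor(im,cv2.COLOR_RGB2HSV);h=C[...,2];ok=d>0
    gold=(cv2.inRange(hsv,(18,90,90),(35,255,255))>0)
    box=dict(top=[(395,440,225,290),(458,500,230,295)],side=[(318,372,165,205),(332,382,135,168)])[n]
    for u0,u1,v0,v1 in box:
        w=np.zeros((480,640),bool);w[v0:v1,u0:u1]=1
        m=cv2.morphologyEx((w&gold&ok&(h>49)).astype(np.uint8),cv2.MORPH_CLOSE,np.ones((5,5)))>0
        m=big(m);P=C[m&ok&(h>49)&(h<58)]
        print(n,"depth",rect(P),"n",len(P),"z",np.median(P[:,2]).round(1),"mean",P.mean(0).round(1), "| rays",rect(at_z(n,uv(m),54)))
    u0,u1,v0,v1=dict(top=(150,212,215,288),side=(232,338,380,465))[n]
    q=np.zeros((480,640),bool);q[v0:v1,u0:u1]=1
    q&=(hsv[...,1]<110);q=cv2.morphologyEx(q.astype(np.uint8),cv2.MORPH_OPEN,np.ones((3,3)))>0;q=big(cv2.morphologyEx(q.astype(np.uint8),cv2.MORPH_CLOSE,np.ones((7,7)))>0)
    P=C[q&ok&(h>7)&(h<25)];print(n,"berth depth",rect(P),P.mean(0).round(1),"| rays",rect(at_z(n,uv(q),12)))
E
```

```text
top depth (array([ 497. , -168.7]), array([43.8, 73.6]), 'yaw', -2.5) n 576 z 53.9 mean [ 496.8 -170.    53.9] | rays (array([ 496.8, -168.6]), array([42.9, 73.4]), 'yaw', -2.6)
top depth (array([ 479.9, -300.1]), array([44. , 76.4]), 'yaw', -10.8) n 663 z 53.8 mean [ 478.9 -299.1   53.8] | rays (array([ 479.6, -299.3]), array([43. , 76.2]), 'yaw', -11.3)
top berth depth (array([522.2, 366.2]), array([ 80.5, 111.2]), 'yaw', 16.0) [521.1 366.5  12.5] | rays (array([521. , 367.1]), array([ 82.9, 111.7]), 'yaw', 16.2)
side depth (array([ 496.9, -164. ]), array([41.2, 73.7]), 'yaw', -3.1) n 377 z 55.0 mean [ 497.  -158.9   54.6] | rays (array([ 497.4, -160.7]), array([47.2, 73.6]), 'yaw', -0.5)
side depth (array([ 479.3, -298.1]), array([46.8, 76.1]), 'yaw', -11.0) n 327 z 53.9 mean [ 479.2 -293.7   53.9] | rays (array([ 480.1, -293.3]), array([51.1, 76.5]), 'yaw', -10.3)
side berth depth (array([522.3, 369.7]), array([ 80.3, 111.1]), 'yaw', 16.4) [522.6 372.1  13.8] | rays (array([522.7, 368.8]), array([ 88.1, 111.2]), 'yaw', 15.9)
```

```bash
cat >> h.py <<'E'
from scipy.spatial.transform import Rotation as Ro
def go(x,y,z,yaw):
    o=bot.get_obs();R=Ro.from_euler("xyz",o["tcp_rot"]);d=R.inv().apply(np.array([x,y,z])-o["tool_pos"])/10
    cur=np.degrees(o["tcp_rot"][2]);w=(yaw-cur+90)%180-90
    print("shift cm",d.round(2),"turn",round(-w,1),"yaw now",cur.round(1))
E
python3 -c "
from h import *
go(345,160,190,-2.7);go(497,-169,140,-2.7)"
```

```text
shift cm [-26.26 -24.94   3.64] turn -18.8 yaw now 158.5
shift cm [-52.45 -49.99   8.67] turn -18.8 yaw now 158.5
```

```bash
python3 -m crank '[[[1,-1,-1,0.2,-2],[1,-4,-3.8,0.6,-4],[1,-7,-6.7,1,-6],[1,-10,-9.5,1.4,-8],[1,-13,-12.4,1.8,-10],[1,-16,-15.2,2.2,-12],[1,-19,-18,2.6,-14],[1,-22,-21,3,-16],[1,-25,-24,3.4,-18],[1,-26.3,-24.9,3.6,-18.8]]]'; python3 -c "
from h import *
go(497,-169,130,-2.7)"
```

```text
time: 1.1
tool_pos: [346.3, 157.8, 190.3]
tcp_rot: [-3.141, -0.001, 3.093]
contact_force: [0.0, 0.7, -0.5]
grip_width: 92.2
finger_force: 0.0
shift cm [-16.64 -31.91   6.05] turn -0.1 yaw now 177.2
```

```bash
python3 -m crank '[[[1,-1,-1.9,0.3,0],[1,-3,-5.8,1,0],[1,-5,-9.6,1.7,0],[1,-7,-13.4,2.5,0],[1,-9,-17.3,3.3,0],[1,-11,-21.1,4,0],[1,-13,-25,4.7,0],[1,-15,-28.8,5.4,0],[1,-16.3,-31.3,5.9,0],[1,-16.6,-31.9,6,0]]]'; python3 -c "
from h import *
print(bot.get_obs()['joint_positions'],bot.get_obs()['contact_force'])
go(497,-169,21,-2.7)"
```

```text
time: 2.1
tool_pos: [497.2, -168.3, 129.6]
tcp_rot: [3.142, -0.001, 3.092]
contact_force: [-0.1, -0.4, -0.7]
grip_width: 92.2
finger_force: 0.0
[-4.72410455e-01  4.41380742e-01  1.66248509e+00 -2.87781190e-04
  1.03845743e+00 -1.99360361e+00] [-0.13817917 -0.42219472 -0.70607424]
shift cm [ 0.   -0.07 10.86] turn -0.1 yaw now 177.2
```

```bash
python3 -m crank '[[[1,0,0,1,0],[1,0,0,2.5,0],[1,0,0,4,0],[1,0,0,5.5,0],[1,0,0,7,0],[1,0,0,8.4,0],[1,0,0,9.5,0],[1,0,0,10.3,0],[1,0,0,10.8,0],[1,0,0,10.8,0]]]' && python3 -m crank '[[[1,0,0,0,0],[0.75,0,0,0,0],[0.6,0,0,0,0],[0.5,0,0,0,0],[0.4,0,0,0,0],[0.3,0,0,0,0],[0.3,0,0,0,0],[0.3,0,0,0,0],[0.3,0,0,0,0],[0.3,0,0,0,0]]]'
```

```text
time: 3.1
tool_pos: [496.4, -165.4, 22.3]
tcp_rot: [3.141, -0.001, 3.095]
contact_force: [1.3, 0.6, 0.3]
grip_width: 91.5
finger_force: 0.0
time: 4.1
tool_pos: [496.8, -166.2, 22.7]
tcp_rot: [-3.141, 0.0, 3.095]
contact_force: [-0.9, -3.2, -0.7]
grip_width: 44.0
finger_force: 29.9
```

```bash
python3 -m crank '[[[0.3,0,0,-0.4,0],[0.3,0,0,-1.4,0],[0.3,0,0,-2.6,0],[0.3,0,0,-4,0],[0.3,0,0,-5.5,0],[0.3,0,0,-7,0],[0.3,0,0,-8.4,0],[0.3,0,0,-9.4,0],[0.3,0,0,-9.9,0],[0.3,0,0,-10,0]]]' && for i in 1 2; do python3 -m crank '[[[0.3,0,0,0,0],[0.3,0,0,0,0],[0.3,0,0,0,0],[0.3,0,0,0,0],[0.3,0,0,0,0],[0.3,0,0,0,0],[0.3,0,0,0,0],[0.3,0,0,0,0],[0.3,0,0,0,0],[0.3,0,0,0,0]]]'; python3 -c "
from h import *
o=bot.get_obs();print(o['tau'],o['moment'])
im,d=bot.capture('side');cv2.imwrite('pics/l$i.png',im[60:300,200:520,::-1])"; done
```

```text
time: 5.1
tool_pos: [496.9, -165.8, 123.4]
tcp_rot: [-3.141, 0.001, 3.095]
contact_force: [0.4, -0.4, -6.8]
grip_width: 44.0
finger_force: 29.9
time: 6.1
tool_pos: [496.7, -165.8, 122.7]
tcp_rot: [3.142, 0.0, 3.095]
contact_force: [-0.5, -0.2, -5.9]
grip_width: 44.1
finger_force: 29.9
[-1.75048135e-04 -4.80857384e+01 -2.26898289e+01 -5.50264155e-02
  5.52405592e-02 -3.52854549e-04] [-0.00999781  0.03612574  0.01295126]
time: 7.15
tool_pos: [496.7, -165.8, 122.7]
tcp_rot: [3.141, 0.0, 3.095]
contact_force: [-0.1, -0.2, -5.5]
grip_width: 43.8
finger_force: 29.9
[ 8.65712195e-06 -4.80918467e+01 -2.26903367e+01 -5.52510959e-02
  5.55964583e-02 -3.74226765e-04] [ 0.00760219  0.03929531 -0.0245761 ]
```

View pics/l2.png

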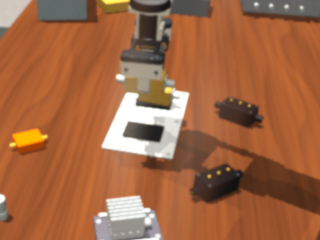

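The side view shows the left filter held up in the gripper over its bare pad at about crop (143,131). It reads about 5.7 N. Setting it back.

```bash
python3 -m crank '[[[0.3,0,0,0.6,0],[0.3,0,0,1.8,0],[0.3,0,0,3.2,0],[0.3,0,0,4.7,0],[0.3,0,0,6.1,0],[0.3,0,0,7.4,0],[0.3,0,0,8.4,0],[0.3,0,0,9.1,0],[0.3,0,0,9.5,0],[0.3,0,0,9.7,0]]]' && python3 -m crank '[[[0.3,0,0,0.1,0],[0.3,0,0,0.2,0],[0.3,0,0,0.25,0],[0.3,0,0,0.3,0],[0.3,0,0,0.3,0],[0.3,0,0,0.3,0],[0.3,0,0,0.3,0],[0.3,0,0,0.3,0],[0.3,0,0,0.3,0],[0.3,0,0,0.3,0]]]'
```

```text
time: 8.2
tool_pos: [496.7, -165.8, 25.4]
tcp_rot: [3.141, -0.0, 3.095]
contact_force: [-0.4, -0.5, -5.4]
grip_width: 43.5
finger_force: 29.9
time: 9.2
tool_pos: [496.7, -165.8, 22.7]
tcp_rot: [3.142, 0.0, 3.095]
contact_force: [-0.4, -0.6, -5.2]
grip_width: 44.1
finger_force: 29.9
```

```bash
python3 -m crank '[[[0.3,0,0,0.02,0],[0.3,0,0,0.04,0],[0.3,0,0,0.06,0],[0.3,0,0,0.08,0],[0.3,0,0,0.1,0],[0.3,0,0,0.1,0],[0.3,0,0,0.1,0],[0.3,0,0,0.1,0],[0.3,0,0,0.1,0],[0.3,0,0,0.1,0]]]'
```

```text
time: 10.2
tool_pos: [496.8, -165.8, 22.7]
tcp_rot: [-3.141, 0.001, 3.095]
contact_force: [-5.2, 2.1, 8.6]
grip_width: 43.8
finger_force: 29.9
```

```bash
python3 -m crank '[[[0.5,0,0,-0.05,0],[0.55,0,0,-0.05,0],[0.65,0,0,-0.05,0],[0.8,0,0,-0.05,0],[1,0,0,-0.05,0],[1,0,0,-0.05,0],[1,0,0,-0.5,0],[1,0,0,-2,0],[1,0,0,-4,0],[1,0,0,-6,0]]]' ; python3 -c "
from h import *
im,d=bot.capture('side');cv2.imwrite('pics/s1.png',im[100:260,250:450,::-1]);
go(479.7,-299.5,100,-11)"
```

```text
time: 11.2
tool_pos: [496.6, -165.7, 82.5]
tcp_rot: [3.141, -0.0, 3.095]
contact_force: [0.2, 0.4, -0.1]
grip_width: 91.9
finger_force: 0.0
shift cm [  1.24 -13.37  -1.41] turn 8.3 yaw now 177.3
```

```bash
python3 -m crank '[[[1,0,0,-1,0],[1,0,-0.6,-1.8,0],[1,0.2,-2,-2,1],[1,0.4,-4,-2,2.5],[1,0.6,-6.5,-2,4],[1,0.8,-9,-2,5.5],[1,1,-11,-2,7],[1,1.2,-12.7,-2,8],[1,1.24,-13.3,-2,8.3],[1,1.24,-13.4,-2,8.3]]]' && python3 -m crank '[[[1,0,0,0,0],[1,0,0,0,0],[1,0,0,0,0],[1,0,0,0,0],[1,0,0,0,0],[1,0,0,0,0],[1,0,0,0,0],[1,0,0,0,0],[1,0,0,0,0],[1,0,0,0,0]]]';  python3 -c "
from h import *
print(bot.get_obs()['tau'])
go(479.7,-299.5,22.5,-11)"
```

```text
time: 12.25
tool_pos: [477.7, -299.8, 101.3]
tcp_rot: [3.141, -0.0, 2.949]
contact_force: [0.1, 0.6, 0.6]
grip_width: 91.7
finger_force: 0.0
time: 13.25
tool_pos: [478.1, -299.1, 101.7]
tcp_rot: [3.141, 0.0, 2.95]
contact_force: [0.3, -0.8, 0.0]
grip_width: 92.0
finger_force: 0.0
[ 8.94654571e-03 -4.94314635e+01 -2.09236729e+01 -6.02881308e-02
  5.44642622e-02  4.40606357e-05]
shift cm [-0.17 -0.01  7.92] turn 0.0 yaw now 169.0
```

View pics/s1.png

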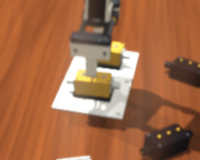

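The left filter stands back on its pad, at crop (92,85). Next I grip the right one.

```bash
python3 -m crank '[[[1,-0.1,0,0.6,0],[1,-0.17,0,1.8,0],[1,-0.17,0,3.2,0],[1,-0.17,0,4.6,0],[1,-0.17,0,5.8,0],[1,-0.17,0,6.8,0],[1,-0.17,0,7.5,0],[1,-0.17,0,7.8,0],[1,-0.17,0,7.9,0],[1,-0.17,0,7.9,0]]]' && python3 -m crank '[[[1,0,0,0,0],[0.75,0,0,0,0],[0.6,0,0,0,0],[0.5,0,0,0,0],[0.4,0,0,0,0],[0.3,0,0,0,0],[0.3,0,0,0,0],[0.3,0,0,0,0],[0.3,0,0,0,0],[0.3,0,0,0,0]]]' && python3 -m crank '[[[0.3,0,0,-0.4,0],[0.3,0,0,-1.4,0],[0.3,0,0,-2.6,0],[0.3,0,0,-4,0],[0.3,0,0,-5.5,0],[0.3,0,0,-7,0],[0.3,0,0,-8.4,0],[0.3,0,0,-9.4,0],[0.3,0,0,-9.9,0],[0.3,0,0,-10,0]]]' && for i in 1 2; do python3 -m crank '[[[0.3,0,0,0,0],[0.3,0,0,0,0],[0.3,0,0,0,0],[0.3,0,0,0,0],[0.3,0,0,0,0],[0.3,0,0,0,0],[0.3,0,0,0,0],[0.3,0,0,0,0],[0.3,0,0,0,0],[0.3,0,0,0,0]]]';done
```

```text
time: 14.25
tool_pos: [479.9, -299.6, 22.9]
tcp_rot: [-3.141, 0.001, 2.95]
contact_force: [-0.6, -0.3, -0.3]
grip_width: 91.9
finger_force: 0.0
time: 15.25
tool_pos: [479.8, -299.5, 22.7]
tcp_rot: [-3.142, 0.0, 2.95]
contact_force: [-0.1, -0.4, 0.0]
grip_width: 43.9
finger_force: 30.0
time: 16.25
tool_pos: [479.9, -299.5, 123.5]
tcp_rot: [-3.141, 0.001, 2.95]
contact_force: [-0.7, 0.0, -2.8]
grip_width: 43.6
finger_force: 30.0
time: 17.25
tool_pos: [479.7, -299.4, 122.7]
tcp_rot: [3.142, 0.0, 2.95]
contact_force: [-0.1, -0.6, -2.8]
grip_width: 43.5
finger_force: 30.0
time: 18.25
tool_pos: [479.8, -299.4, 122.7]
tcp_rot: [3.142, 0.0, 2.95]
contact_force: [0.2, -0.3, -2.8]
grip_width: 43.8
finger_force: 30.0
```

The right filter reads 2.8 N against about 5.5 N, so the left is heavier. Putting the right one back.

```bash
python3 -m crank '[[[0.3,0,0,0.6,0],[0.3,0,0,1.8,0],[0.3,0,0,3.2,0],[0.3,0,0,4.7,0],[0.3,0,0,6.1,0],[0.3,0,0,7.4,0],[0.3,0,0,8.4,0],[0.3,0,0,9.1,0],[0.3,0,0,9.5,0],[0.3,0,0,9.7,0]]]' && python3 -m crank '[[[0.3,0,0,0.1,0],[0.3,0,0,0.2,0],[0.3,0,0,0.25,0],[0.3,0,0,0.3,0],[0.3,0,0,0.32,0],[0.3,0,0,0.34,0],[0.3,0,0,0.36,0],[0.3,0,0,0.36,0],[0.3,0,0,0.36,0],[0.3,0,0,0.36,0]]]'
```

```text
time: 19.25
tool_pos: [479.8, -299.4, 25.5]
tcp_rot: [3.142, 0.0, 2.95]
contact_force: [0.0, 0.4, -3.4]
grip_width: 43.9
finger_force: 30.0
time: 20.25
tool_pos: [479.8, -299.5, 22.7]
tcp_rot: [-3.141, 0.0, 2.95]
contact_force: [-2.8, 1.7, 5.0]
grip_width: 43.9
finger_force: 30.0
```

Seated. Release, rise and look.

```bash
python3 -m crank '[[[0.5,0,0,-0.05,0],[0.55,0,0,-0.05,0],[0.65,0,0,-0.05,0],[0.8,0,0,-0.05,0],[1,0,0,-0.05,0],[1,0,0,-0.05,0],[1,0,0,-0.5,0],[1,0,0,-2,0],[1,0,0,-4.5,0],[1,0,0,-7.5,0]]]' && python3 -m crank '[[[1,0,0,-1,0],[1,0,0.6,-1.5,0],[1,0,2,-1.5,-1],[1,0,4,-1.5,-2.5],[1,0,6.5,-1.5,-4],[1,0,9,-1.5,-5.5],[1,0,11,-1.5,-7],[1,0,12.7,-1.5,-8.3],[1,0,13,-1.5,-8.3],[1,0,13,-1.5,-8.3]]]'; python3 -c "
from h import *
im,d=bot.capture('side');cv2.imwrite('pics/s2.png',im[100:260,250:450,::-1])
K=cloud('side',d);hsv=cv2.cvtColor(im,cv2.COLOR_RGB2HSV);g=cv2.inRange(hsv,(18,90,90),(35,255,255))>0
for lo,hi in((-215,-130),(-350,-250)):
    P=K[g&(d>0)&(K[...,1]>lo)&(K[...,1]<hi)&(K[...,2]>49)&(K[...,2]<57)&(abs(K[...,0]-490)<70)]
    print(len(P),P.mean(0).round(1),cv2.minAreaRect(P[:,:2].astype(np.float32)))
go(496.8,-165.8,22.7,-2.7)"
```

```text
time: 21.25
tool_pos: [479.2, -299.0, 97.4]
tcp_rot: [3.14, -0.002, 2.95]
contact_force: [1.0, 0.3, 1.2]
grip_width: 91.7
finger_force: 0.0
time: 22.25
tool_pos: [504.1, -170.7, 111.2]
tcp_rot: [3.141, -0.002, 3.096]
contact_force: [-1.0, 0.1, -0.3]
grip_width: 92.0
finger_force: 0.0
360 [ 496.7 -155.6   54.4] ((497.51409912109375, -159.83544921875), (42.27511215209961, 74.06749725341797), 89.5181655883789)
241 [ 471.4 -289.4   53.7] ((473.8849182128906, -296.7934875488281), (46.3067512512207, 64.2067642211914), 78.5225601196289)
shift cm [0.75 0.53 8.87] turn 0.1 yaw now 177.4
```

View pics/s2.png

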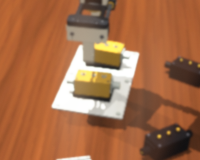

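Both filters stand on their pads, left at crop (92,85) and right at (108,53). Regripping the left one.

```bash
python3 -m crank '[[[1,0.3,0.2,0.5,0],[1,0.7,0.5,1.5,0],[1,0.7,0.5,2.5,0],[1,0.7,0.5,3,0],[1,0.7,0.5,3,0],[1,0.7,0.5,3,0],[1,0.7,0.5,3,0],[1,0.7,0.5,3,0],[1,0.7,0.5,3,0],[1,0.7,0.5,3,0]]]';python3 -c "
from h import *
go(496.8,-165.8,22.7,-2.7)"
```

```text
time: 23.3
tool_pos: [497.8, -166.5, 82.3]
tcp_rot: [-3.142, 0.0, 3.095]
contact_force: [-0.2, 0.8, 0.3]
grip_width: 91.9
finger_force: 0.0
shift cm [0.11 0.06 5.96] turn 0.0 yaw now 177.3
```

```bash
python3 -m crank '[[[1,0.1,0.06,0.6,0],[1,0.1,0.06,1.6,0],[1,0.1,0.06,2.8,0],[1,0.1,0.06,4,0],[1,0.1,0.06,5,0],[1,0.1,0.06,5.6,0],[1,0.1,0.06,5.9,0],[1,0.1,0.06,5.95,0],[1,0.1,0.06,5.95,0],[1,0.1,0.06,5.95,0]]]' && python3 -m crank '[[[1,0,0,0,0],[0.75,0,0,0,0],[0.6,0,0,0,0],[0.5,0,0,0,0],[0.4,0,0,0,0],[0.3,0,0,0,0],[0.3,0,0,0,0],[0.3,0,0,0,0],[0.3,0,0,0,0],[0.3,0,0,0,0]]]' && python3 -m crank '[[[0.3,0,0,-0.4,0],[0.3,0,0,-1.4,0],[0.3,0,0,-2.6,0],[0.3,0,0,-4,0],[0.3,0,0,-5.5,0],[0.3,0,0,-7,0],[0.3,0,0,-8.4,0],[0.3,0,0,-9.4,0],[0.3,0,0,-9.9,0],[0.3,0,0,-10,0]]]' && python3 -m crank '[[[0.3,0,0,0,0],[0.3,0,0,0,0],[0.3,0,0,0,0],[0.3,0,0,0,0],[0.3,0,0,0,0],[0.3,0,0,0,0],[0.3,0,0,0,0],[0.3,0,0,0,0],[0.3,0,0,0,0],[0.3,0,0,0,0]]]'; python3 -c "
from h import *
im,d=bot.capture('top');np.savez('top1.npz',im=im,d=d);cv2.imwrite('pics/t1.png',cv2.resize(im[200:320,370:530,::-1],None,fx=4,fy=4))
go(522,368,123,16.1)"
```

```text
time: 24.3
tool_pos: [497.1, -166.0, 23.0]
tcp_rot: [-3.141, 0.001, 3.095]
contact_force: [-0.3, -0.4, 0.7]
grip_width: 91.7
finger_force: 0.0
time: 25.3
tool_pos: [496.8, -165.8, 22.6]
tcp_rot: [3.141, 0.0, 3.095]
contact_force: [-0.2, -0.1, 0.1]
grip_width: 43.6
finger_force: 29.9
time: 26.3
tool_pos: [496.9, -165.9, 123.3]
tcp_rot: [-3.141, 0.001, 3.095]
contact_force: [0.3, -0.7, -5.9]
grip_width: 43.7
finger_force: 29.9
time: 27.3
tool_pos: [496.8, -165.8, 122.6]
tcp_rot: [3.142, 0.0, 3.095]
contact_force: [0.2, 0.2, -7.0]
grip_width: 43.8
finger_force: 29.9
shift cm [-3.000e-02  5.344e+01 -4.000e-02] turn -18.8 yaw now 177.3
```

View pics/t1.png

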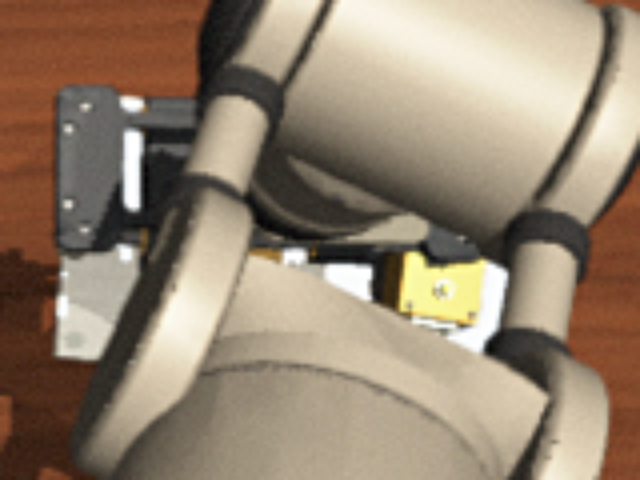

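The right filter is visible standing on its pad, about crop (443,288); the arm hides the left one. Now I carry the left filter to the free berth.

```bash
python3 -m crank '[[[0.3,0,0.5,-0.3,0],[0.3,0,2,-0.8,-1],[0.3,0,4.5,-1,-2],[0.3,0,7.5,-1,-3.5],[0.3,0,10.5,-1,-5],[0.3,0,13.5,-1,-6.5],[0.3,0,16.5,-1,-8],[0.3,0,19.5,-1,-9],[0.3,0,22.5,-1,-10],[0.3,0,25,-1,-10]]]' && python3 -c "
from h import *
go(522,368,123,16.1)"
```

```text
time: 28.35
tool_pos: [507.9, 86.7, 133.2]
tcp_rot: [3.141, 0.001, -3.011]
contact_force: [0.2, -0.2, -7.0]
grip_width: 44.0
finger_force: 29.9
shift cm [-5.05 27.71  1.04] turn -8.6 yaw now -172.5
```

```bash
python3 -m crank '[[[0.3,-0.5,2.8,0,-1],[0.3,-1.1,6,0.1,-2],[0.3,-1.7,9.4,0.2,-3],[0.3,-2.4,13,0.3,-4],[0.3,-3,16.6,0.5,-5],[0.3,-3.7,20.2,0.7,-6],[0.3,-4.3,23.5,0.9,-7],[0.3,-4.7,26,1,-8],[0.3,-5,27.3,1,-8.6],[0.3,-5.05,27.7,1,-8.6]]]' && python3 -m crank '[[[0.3,0,0,0,0],[0.3,0,0,0,0],[0.3,0,0,0,0],[0.3,0,0,0,0],[0.3,0,0,0,0],[0.3,0,0,0,0],[0.3,0,0,0,0],[0.3,0,0,0,0],[0.3,0,0,0,0],[0.3,0,0,0,0]]]'; python3 -c "
from h import *
for n in('side','top'):
    im,d=bot.capture(n);K=cloud(n,d);np.savez(n+'2.npz',im=im,d=d)
    g=cv2.inRange(cv2.cvtColor(im,cv2.COLOR_RGB2HSV),(18,90,60),(35,255,255))>0
    P=K[g&(d>0)&(K[...,1]>300)&(K[...,1]<450)&(abs(K[...,0]-520)<80)&(K[...,2]>90)];print(n,len(P),P.min(0).round(1),P.max(0).round(1)) if len(P) else 0
    cv2.imwrite('pics/f_%s.png'%n,cv2.resize(im[260:480,150:450,::-1] if n=='side' else im[170:320,100:320,::-1],None,fx=2,fy=2))
go(522,368,122,16.1)"
```

```text
time: 29.35
tool_pos: [522.4, 366.8, 122.7]
tcp_rot: [3.141, -0.0, -2.861]
contact_force: [0.3, -0.6, -6.9]
grip_width: 44.0
finger_force: 29.9
time: 30.35
tool_pos: [523.2, 365.1, 122.6]
tcp_rot: [3.142, 0.0, -2.864]
contact_force: [-0.5, -0.7, -5.9]
grip_width: 44.0
finger_force: 29.9
side 350 [456.5 302.9 152.8] [563.5 413.5 458. ]
top 197 [468.5 304.5 127.5] [514.6 381.  225.2]
shift cm [0.03 0.31 0.06] turn -0.2 yaw now -164.1
```

View pics/f_side.png

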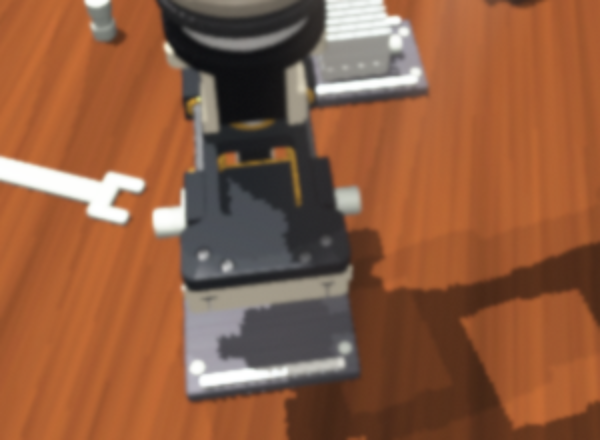

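The side view shows the filter level in the gripper above the free berth, with connector tips at crop (158,222) and (356,200). I'll check centring from those tips and apply the 3 mm y correction.

```bash
python3 -m crank '[[[0.3,0,0.1,0,0],[0.3,0,0.2,0,0],[0.3,0,0.3,0,0],[0.3,0,0.3,0,0],[0.3,0,0.3,0,0],[0.3,0,0.3,0,0],[0.3,0,0.3,0,0],[0.3,0,0.3,0,0],[0.3,0,0.3,0,0],[0.3,0,0.3,0,0]]]'; python3 -c "
from h import *
P=at_z('side',[(150+155/2,260+222/2),(150+358/2,260+199/2)],134.5);print(P.round(1),np.linalg.norm(P[0]-P[1]),P.mean(0), np.degrees(np.arctan2(*(P[0]-P[1])[[1,0]])))
c=np.array([np.cos(.281),np.sin(.281)]);print('along-berth offset',(P.mean(0)[:2]-[522,368])@c)
go(522,368,122,16.1)"
```

```text
time: 31.45
tool_pos: [522.4, 368.0, 122.7]
tcp_rot: [3.142, 0.0, -2.864]
contact_force: [-1.0, 0.1, -6.4]
grip_width: 44.0
finger_force: 29.9
[[580.7 380.5 134.5]
 [468.8 348.7 134.5]] 116.31916770369745 [524.79049894 364.56891226 134.5       ] 15.850371799225535
along-berth offset 1.7295542060113278
shift cm [0.04 0.01 0.07] turn -0.2 yaw now -164.1
```

```bash
python3 -m crank '[[[0.3,0.1,0,0.05,0],[0.3,0.15,0,0.05,0],[0.3,0.15,0,0.05,0],[0.3,0.15,0,0.05,0],[0.3,0.15,0,0.05,0],[0.3,0.15,0,0.05,0],[0.3,0.15,0,0.05,0],[0.3,0.15,0,0.05,0],[0.3,0.15,0,0.05,0],[0.3,0.15,0,0.05,0]]]' && python3 -m crank '[[[0.3,0,0,0,0],[0.3,0,0,0,0],[0.3,0,0,0,0],[0.3,0,0,0,0],[0.3,0,0,0,0],[0.3,0,0,0,0],[0.3,0,0,0,0],[0.3,0,0,0,0],[0.3,0,0,0,0],[0.3,0,0,0,0]]]'; python3 -c "
from h import *
print(bot.close_job())"
```

```text
time: 32.45
tool_pos: [520.9, 367.6, 122.1]
tcp_rot: [3.142, 0.0, -2.864]
contact_force: [0.4, 0.3, -6.5]
grip_width: 43.8
finger_force: 29.9
time: 33.45
tool_pos: [521.0, 367.6, 122.2]
tcp_rot: [3.142, 0.0, -2.864]
contact_force: [-0.1, -0.9, -6.7]
grip_width: 43.8
finger_force: 29.9
the job is handed in; nothing more can be done
None
```

The left filter was the heavier one (about 6 N against 3 N on the right); I handed in at 33 s with it held level about 10 cm above the free berth, centred to about 2 mm, and the lighter one back on its own pad.

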